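# Load the sloping thread-cop magazine until its end buffer just gives

### The arm

A 6-joint arm with a two-finger parallel gripper is mounted at the origin on the work surface. World frame = base frame: x ahead of the robot, y to its left, z up, the work surface at z = 0. Lengths are in m, angles in rad, forces in N, time in s.
With the tool pointing down it reaches from about 0.35 to 0.975 m from the base axis. Payload 4.9 kg.
Tool frame: the origin (TCP) lies at the very end of the fingers, on their centre line; the grasp point (between the pads) lies 19 mm behind it; z points along the fingers, y is the line along which they close (so a half turn about z gives the same grasp; the last joint's range is limited). The gripper opens to 85 mm and grips with 20 to 120 N. Pads are 22 mm wide; open, the fingers measure 114 mm over their backs; the gripper's body (76 mm by 85 mm) begins 54 mm behind the grasp point. The pads swing forward as they close: fully open they stand 13 mm farther back than shut.
Start: joints at [-1.283, 0.053, 1.613, -0, 1.476, -0.119], TCP at [0.247, -0.574, 0.231] pointing down, gripper open.
Joint ranges: [-3.01, 3.01], [-1.01, 2.22], [0.06, 2.58], [-1.02, 4.17], [0.09, 2.62], [-3.14, 3.14]. Speed limits (rad/s): [2.57, 2.57, 3.14, 3.14, 3.14, 3.14].

### API

Orientations are given as a rotation vector (axis times angle).
In Python, from station import * gives the robot as it stands.
- The arm moves only by the shell command python3 -m crank 'ROWS' [OPENING] [FORCE]. ROWS is JSON, a list of rows, each an object with "offset": the shift along the tool's x, y, z in m, a list of three; "twist": the turn, a rotation vector about the tool's x, y, z in degrees, a list of three. In form: [{"offset": [x, y, z], "twist": [rx, ry, rz]}, ...]. A call has 1 to 20 rows; each row is the pose to reach, as a shift and turn from the pose commanded when the call began, along the tool's axes at that moment; what a row does not reach only later rows make up. A row lasts 1/8 s, in which the tool goes at most 62.5 mm and 10.7 degrees, less where a joint would pass 70% of its speed; a pose out of reach is approached as far as the arm can. A call with a gripper value outside its range is refused whole. OPENING is the opening, from 0 (shut) to 1 (fully open), set as the call begins (- or left out, the last holds). The fingers move at their own pace and stop on an object; FORCE is the grip in N (left out, the last holds). Time passes only in rows, so rows that repeat a pose let the fingers close. It gives the time, the measured TCP pose, the force, the opening and the grip force at its end, in the units of the state.
- get_obs(): the state, without advancing time (a new reading comes with each control period).
- get_image(name): name is "side" or "top"; returns the picture (420x560x3 uint8, red, green, blue); there is no depth.
- get_calibration(name): a dict with "intrinsics" (3x3 intrinsics, pixels), "k1" (the pictures are not rectified: a ray, as slopes to the right and down, at radius r is drawn at 1 + k1 r^2 times it, then the intrinsics apply), "world_from_camera" (4x4, takes a point from camera to world coordinates). Camera axes: x right, y up, looking along -z (the intrinsics and any distortion apply to the point x, -y, -z); pixel columns grow to the right and rows downward; lengths in m; the calibration is good to about 2 mm. A picture is of the moment at which its call begins. get_calibration takes no time and is no camera call.
- finish_job(): hands the job in; it is judged then, once.
Trained networks look in the newest picture that a camera, given by its name, has taken for a name from the list of things; names that differ only in an ending like _2 or _b are one class to them, and where a whole thing is asked for, a point or a joint stands for the part that bears it (a point fixed in the world has none). Each returns a list of dicts, best first, with "confidence" (0 to 1); they miss things now and then, are a little off and sometimes report something else, mostly with a low value. They report only what shows in the picture. A call takes as long as a camera call. They do not tell look-alikes from the thing itself.
- cut_out(query, camera): "region" (420x560 bool, what is visible of it) and "rect" ([centre column, centre row, width, height] in pixels, round what is visible of it).
The state is a dict: "t": time; "q": joint angles; "dq": joint speeds; "effort": joint torques, N m; "tool_pos": TCP position; "tool_rot": TCP orientation; "contact_force": force on the tool from outside, world axes, zero at the start; "wrist_torque": the same for the moment, N m; "opening": finger opening in m; "grip_force": force on a finger pad.
Only numpy, scipy, OpenCV 4.12 (cv2) and the standard library are available. Lean on these libraries where they do the work, as an engineer would, in place of code of your own. Each camera call takes 0.05 s, during which the arm holds its last target. There are 200 camera calls.

### The job

Take the three thread cops from the wooden stand and feed them one after another into the sloping magazine tube, each pushing the one before it deeper. Press the last one in until you feel the stack meet the stiff end buffer, then push on so that the buffer gives about 4 mm and no further; the last cop is left sticking partly out of the mouth. Leave the bare spindle in the stand and do not disturb the oil bottle or the thread cone.

Things in the scene. Friction and masses are not known exactly. Their poses are not given: they have to be found in the camera images.
- tube: fixed aluminium magazine tube on a base with green cheeks, sloping 35 degrees from vertical, mouth up and towards the robot's side, far end closed. Origin: centre of the mouth in the rim's plane, 225 mm above the bench; z along the axis OUT of the mouth, y level. 198 mm long, bore 24.8 mm, outside 35 mm (41 mm at the rim); mouth flared from 33 mm at the rim to the bore 7 mm below.
- mouth (a point): centre of the tube's mouth (the tube's origin). Inside the bore rides a plain follower disc that stays where it is left and slides deeper at about 5 N (up to 10 N with the cops rubbing); at the start its face is 8 to 32 mm below the rim. Fingers do not fit into the bore: a cop can be carried in only part of the way, then let go and push on its end.
- foot (a point): centre of the tube's closed lower end (black cap), 198 mm from the mouth along tube -z. Above it, hidden in the tube, the follower meets the buffer, which gives only at about 19 N and stays where it is pushed. The depth where it is met differs each time: the last of the three cops then sticks out 9 to 21 mm above the rim.
- tail (a point): outer end of the buffer's steel tail rod (knob 14 mm wide), which comes out through the tube's closed lower end, on its axis. It moves along the axis away from the mouth (tube -z) exactly as far as the buffer is pushed from its start, and not before. How far it sticks out at the start varies.
- stand: fixed wooden block 70 x 240 x 28 mm high with a row of four round sockets (24 mm wide, 22 mm deep), 60 mm apart, along its y axis at y = -90, -30, 30 and 90 mm. Origin at the centre of its underside on the bench; y along the row, x across it, z up.
- cop_a: a thread cop: plain cylinder 22 mm in diameter, 58 mm long, pale windings between brown card ends (edges chamfered 1.5 mm), about 45 g, both ends alike; at the start standing upright in one of the four sockets of the stand; its top 36 mm above the stand's upper face. Which three of the four sockets hold cops varies. Origin at its centre (29 mm from either end), z along its length.
- cop_b: another thread cop, the same: plain cylinder 22 mm in diameter, 58 mm long, pale windings between brown card ends (edges chamfered 1.5 mm), about 45 g, both ends alike; at the start standing upright in one of the four sockets of the stand; its top 36 mm above the stand's upper face. Which three of the four sockets hold cops varies. Origin at its centre (29 mm from either end), z along its length.
- cop_c: the third thread cop, the same: plain cylinder 22 mm in diameter, 58 mm long, pale windings between brown card ends (edges chamfered 1.5 mm), about 45 g, both ends alike; at the start standing upright in one of the four sockets of the stand; its top 36 mm above the stand's upper face. Which three of the four sockets hold cops varies. Origin at its centre (29 mm from either end), z along its length.
- spindle: not to be loaded: a bare card spindle standing upright in one of the four sockets of the stand; 58 mm high, foot 22 mm wide for the lower 25 mm, then a thin 10 mm neck with a 16 mm collar at the top. Origin at mid height.
- cone: bystander: loose grey thread cone, 68 mm wide at its foot, 98 mm high, upright on the bench. Origin at the centre of its foot.
- oiler: bystander: loose white oil bottle with a black cap, 44 mm wide, 80 mm high, upright on the bench. Origin at the centre of its foot.
Things that resemble listed ones, but are neither listed nor needed, are in the scene too. Of the things that look like the part that bears tube, take the one that is farthest to the robot's left at the start.

How it is judged:
By the outcome, as a careful person would: the job done as asked, in the order asked, and still so for the second after the job is handed in, with the robot touching nothing.
It also fails if it takes over 72 s, if anything falls off the work surface, if the arm or the gripper's body presses on something with over 40 N, if the wrist force passes 120 N, or if a joint passes its speed limit or range.

## Working session

There is one attempt and no reset: what is moved stays moved. The work goes in short steps, Python scripts to look and compute and a shell command to move; the robot and the scene stay as the last step left them, time stands still between calls to the robot, and variables do not carry over. Pictures are saved under pics/ and viewed, at most 10 in all, crops included, and the job is handed in when it is done.

```bash
ls; mkdir -p pics; python3 - <<'E'
from station import *
import cv2,numpy as np
for n in ("side","top"):
    im=get_image(n); cv2.imwrite(f"pics/{n}0.png",im[:,:,::-1])
    c=get_calibration(n); print(n,np.round(c["intrinsics"],1).tolist(),c["k1"],np.round(c["world_from_camera"],3).tolist())
    for q in ("tube","stand","cop_a","spindle","cone","oiler","tail","mouth","foot"):
        try:
            for d in cut_out(q,n)[:5]: print(q,round(d["confidence"],2),np.round(d["rect"],1).tolist())
        except Exception as e: print(q,e)
o=get_obs();print(o)
E
```

```text
pics
side [[486.0, 0.0, 282.3], [0.0, 486.0, 214.3], [0.0, 0.0, 1.0]] -0.01306195336249395 [[-0.8, 0.418, -0.432, 0.087], [-0.6, -0.559, 0.572, 0.61], [-0.003, 0.716, 0.698, 0.919], [0.0, 0.0, 0.0, 1.0]]
tube 0.92 [336.5, 176.1, 59.0, 44.7]
tube 0.75 [426.4, 204.2, 12.9, 14.4]
tube 0.27 [236.2, 311.3, 11.9, 18.8]
stand 0.96 [242.1, 312.6, 87.5, 97.1]
cop_a 0.74 [267.7, 275.0, 9.2, 14.2]
cop_a 0.65 [219.9, 335.8, 16.3, 14.6]
cop_a 0.54 [235.7, 311.9, 14.4, 17.6]
cone 0.61 [199.4, 229.6, 31.1, 44.0]
oiler 0.68 [321.8, 293.6, 22.2, 32.7]
mouth 0.91 [340.5, 177.0, 59.7, 47.2]
mouth 0.7 [423.5, 203.6, 14.7, 12.1]
foot 0.76 [340.4, 176.4, 60.2, 48.2]
foot 0.51 [423.8, 201.6, 16.7, 16.5]
top [[420.8, 0.0, 267.5], [0.0, 420.8, 206.8], [0.0, 0.0, 1.0]] -0.055120409464160226 [[-0.062, 0.975, -0.215, 0.308], [-0.998, -0.06, 0.014, -0.005], [0.0, 0.216, 0.976, 1.299], [0.0, 0.0, 0.0, 1.0]]
tube 0.78 [390.2, 301.4, 35.9, 57.0]
tube 0.7 [337.3, 213.8, 24.0, 37.3]
stand 0.85 [209.8, 230.8, 79.1, 37.6]
stand 0.21 [251.2, 266.4, 14.3, 18.9]
cop_a 0.57 [196.6, 231.9, 7.5, 5.6]
cone 0.63 [236.0, 154.4,
[... 230 characters left out ...]
 45.1]
{'t': 1.0, 'q': array([-1.28301354e+00,  5.26832041e-02,  1.61291338e+00,  2.74772618e-06,
        1.47598785e+00, -1.18972820e-01]), 'dq': array([-7.78411968e-05, -3.93129812e-04,  1.78083971e-03, -1.65306788e-04,
        9.59603689e-04,  1.07662600e-03]), 'effort': array([-1.23444610e-03, -3.93699110e+01, -3.70473540e+01, -2.75918774e-04,
        4.71436597e-04, -1.21302145e-05]), 'tool_pos': array([ 0.24728054, -0.57397835,  0.23130599]), 'tool_rot': array([3.07683647e+00, 6.34532684e-01, 5.37020951e-06]), 'contact_force': array([-0.41574098, -0.51259121,  0.14822872]), 'wrist_torque': array([ 0.00884426, -0.02809005, -0.03196545]), 'grip_force': 0.0, 'opening': 0.0854133920201437}
```

View pics/side0.png

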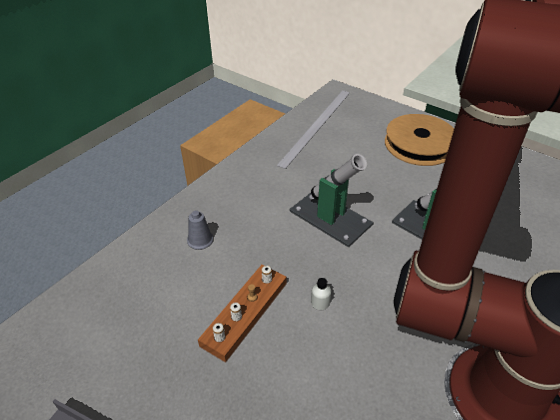

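View pics/top0.png

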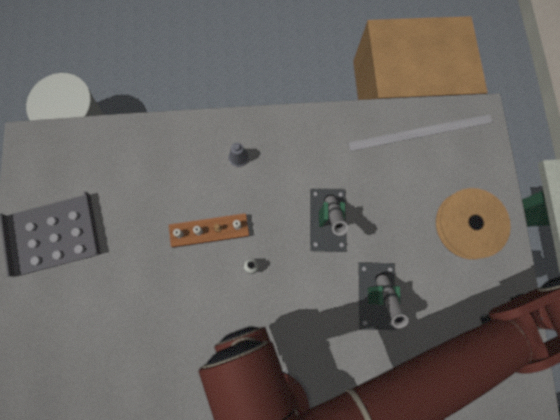

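```bash
cat > h.py <<'E'
import numpy as np,cv2
from station import *
def proj(n,P):
    c=get_calibration(n);T=np.linalg.inv(c["world_from_camera"]);p=(T[:3,:3]@np.atleast_2d(P).T).T+T[:3,3]
    s=np.c_[p[:,0]/-p[:,2],-p[:,1]/-p[:,2]];r2=(s**2).sum(1,keepdims=True);s=s*(1+c["k1"]*r2)
    K=np.array(c["intrinsics"]);return s@K[:2,:2].T+K[:2,2]
def ray(n,uv):
    c=get_calibration(n);K=np.array(c["intrinsics"]);d=(np.array(uv,float)-K[:2,2])/[K[0,0],K[1,1]]
    s=d.copy()
    for _ in range(10): s=d/(1+c["k1"]*(s@s))
    W=np.array(c["world_from_camera"]);v=W[:3,:3]@[s[0],-s[1],-1];return W[:3,3],v/np.linalg.norm(v)
def onz(n,uv,z): o,v=ray(n,uv);return o+v*(z-o[2])/v[2]
def tri(a,b):
    A=np.zeros((3,3));y=np.zeros(3)
    for n,uv in (("side",a),("top",b)):
        o,v=ray(n,uv);M=np.eye(3)-np.outer(v,v);A+=M;y+=M@o
    X=np.linalg.solve(A,y);return X
def crop(im,x,y,w,h,f): return cv2.resize(im[y:y+h,x:x+w],None,fx=f,fy=f,interpolation=cv2.INTER_CUBIC)
E
python3 - <<'E'
from h import *
s=cv2.imread("pics/side0.png");t=cv2.imread("pics/top0.png")
A=np.zeros((600,800,3),np.uint8)
def put(c,x,y):A[y:y+c.shape[0],x:x+c.shape[1]]=c
put(crop(s,195,260,100,100,4)[:300],0,0) ;put(crop(s,195,260,100,100,4)[300:],0,300)
put(crop(s,285,145,100,50,4),400,0)
put(crop(s,285,195,100,50,4),400,200)
A[400:600]=0
put(crop(t,160,205,100,50,4),0,400)
put(crop(t,305,185,50,50,4),500,400)
cv2.imwrite("pics/c1.png",A)
# initial: cop tops
for nm,uv in (("s",(267,269)),("s",(252,287)),("s",(236,306)),("s",(219,326.5))): print(nm,onz("side",uv,.064).round(4))
for uv in ((177.5,233),(197,230.5),(218,228),(237,224.5)): print("t",onz("top",uv,.064).round(4))
print(onz("side",(359.5,162.5),.225),onz("top",(340,228),.225),tri((359.5,162.5),(340,228)))
for n,u in (("side",(200,245)),("top",(236,155))): print("cone",onz(n,u,0))
for n,u in (("side",(321,303)),("top",(249,267))): print("oil",onz(n,u,0))
E
```

```text
s [0.5369 0.0722 0.064 ]
s [0.5319 0.1316 0.064 ]
s [0.5272 0.1905 0.064 ]
s [0.5221 0.2494 0.064 ]
t [0.518  0.2502 0.064 ]
t [0.522  0.1919 0.064 ]
t [0.5258 0.1292 0.064 ]
t [0.5328 0.0722 0.064 ]
[ 0.47629473 -0.20086688  0.225     ] [ 0.47787116 -0.20356089  0.225     ] [ 0.47812315 -0.20417444  0.2221146 ]
cone [0.75587807 0.07243613 0.        ]
cone [ 7.73926530e-01  6.89107320e-02 -2.22044605e-16]
oil [0.41012897 0.03653838 0.        ]
oil [0.4099417  0.04562756 0.        ]
```

View pics/c1.png

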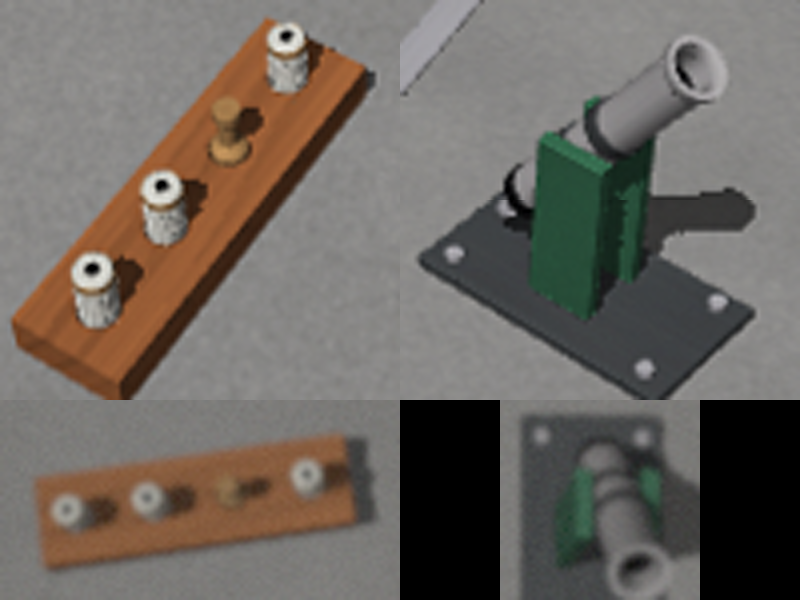

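```bash
cat > fit.py <<'E'
from h import *
from scipy.optimize import least_squares as LS
S=[(-90,(266.4,268.6),(236.4,222.6)),(-30,(251.6,286.1),None),(30,(235.1,306.4),(197.1,228.6)),(90,(217.9,326.9),(176.9,232.1))]
def f(p,out=False):
    r=[]
    for y,s,t in S:
        P=[p[0]-np.sin(p[2])*y/1e3,p[1]+np.cos(p[2])*y/1e3,.064]
        if out: print(np.round(P,4))
        r+=list(proj("side",P)[0]-s)
        if t: r+=list(proj("top",P)[0]-t)
    return np.array(r)
a=LS(f,[.527,.16,0]);print(a.x.round(4),a.fun.round(1));f(a.x,True)
g=lambda u,v:(285+(u-400)/4-.4,145+v/4-.4)
h=lambda u,v:(305+(u-500)/4-.4,185+(v-400)/4-.4)
for n,l in (("side",[g(454,254),g(645,369),g(717,302)]),("top",[h(542,436),h(643,438),(315.5,245),(340,245.5)])):
    P=[onz(n,u,.012) for u in l]; print(n,np.round(P,4).tolist(),[np.degrees(np.arctan2(*(b-c)[1::-1])).round(1) for b,c in zip(P,P[1:])])
def tz(ps): s=np.sin(np.radians(35));return np.array([s*np.cos(ps),s*np.sin(ps),np.cos(np.radians(35))])
axs=[g(604,128),g(519,187),g(650,99)];axt=[h(618,505),h(603,457)]
def k(p):
    M=np.array([p[0],p[1],.225]);z=tz(p[2]);r=list(2*(proj("side",M)[0]-g(697,69)))+list(2*(proj("top",M)[0]-h(639,571)))
    for n,l in (("side",axs),("top",axt)):
        q=proj(n,[M,M-.15*z]);d=q[1]-q[0];d/=np.linalg.norm(d)
        r+=[ (np.array(u)-q[0])@[-d[1],d[0]] for u in l]
    return np.array(r)
b=LS(k,[.477,-.2,3.3]);print(b.x,np.degrees(b.x[2]),b.fun.round(2))
M=np.array([b.x[0],b.x[1],.225]);z=tz(b.x[2]);y=np.array([-np.sin(b.x[2]),np.cos(b.x[2]),0]);x=np.cross(y,z)
A=[]
for n,(X,Y) in (("side",(285,145)),("top",(290,170))):
    im=crop(cv2.imread(f"pics/{n}0.png"),X,Y,100,100,4)
    for d,R in ((0,.0205),(0,.0165),(.05,.0175),(.1,.0175),(.198,.0175)):
        th=np.linspace(0,6.28,60)[:,None];q=proj(n,M-d*z+R*(np.cos(th)*x+np.sin(th)*y))
        cv2.polylines(im,[((q-[X,Y]+.5)*4).round().astype(int)],True,(0,255,255),1)
    A.append(im)
cv2.imwrite("pics/ov.png",np.hstack(A))
E
python3 fit.py
```

```text
[0.5307 0.1619 0.0908] [-0.1  0.   0.5 -0.1 -0.3  0.7  0.2 -0.2 -0.1 -0.1  0.3  0.2  0.1 -0.6]
[0.5388 0.0723 0.064 ]
[0.5334 0.132  0.064 ]
[0.528  0.1918 0.064 ]
[0.5225 0.2515 0.064 ]
side [[0.6279, -0.1777, 0.012], [0.4682, -0.1639, 0.012], [0.4619, -0.2441, 0.012]] [np.float64(-4.9), np.float64(85.5)]
top [[0.6259, -0.1752, 0.012], [0.6194, -0.2548, 0.012], [0.4634, -0.1624, 0.012], [0.4571, -0.2377, 0.012]] [np.float64(85.3), np.float64(-30.6), np.float64(85.2)]
[ 0.48023742 -0.20247835  3.04554489] 174.49686866842586 [-0.96 -0.67  0.29 -0.45  1.41  2.18  0.4  -0.12  0.  ]
```

View pics/ov.png

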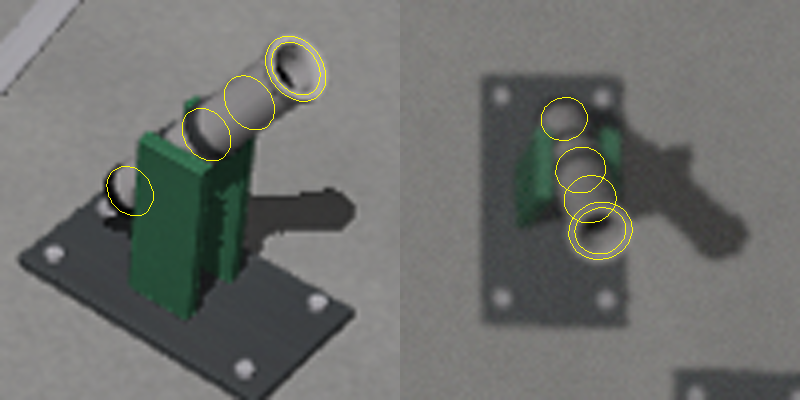

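```bash
cat > go.py <<'E'
import sys
from h import *
from scipy.spatial.transform import Rotation as Ro
M=np.array([.4800,-.2025,.225]);PS=np.radians(174.8);s35,c35=np.sin(np.radians(35)),np.cos(np.radians(35))
tz=np.array([s35*np.cos(PS),s35*np.sin(PS),c35]);ty=np.array([-np.sin(PS),np.cos(PS),0])
def fr(x,z): return np.c_[x,np.cross(z,x),z]
RT=fr(-ty,-tz);a=.0908;RS=fr(np.array([-np.sin(a),np.cos(a),0]),np.array([0,0,-1.]))
def target(k,v):
    if k=="tube": return M+tz*v[0],RT
    return np.array([.5307-np.sin(a)*v[0],.1619+np.cos(a)*v[0],v[1]]),RS
def rel(p0,R0,p,R): return (R0.T@(p-p0)).round(4).tolist(),np.degrees(Ro.from_matrix(R0.T@R).as_rotvec()).round(2).tolist()
if __name__=="__main__":
    o=get_obs();p0=o["tool_pos"];R0=Ro.from_rotvec(o["tool_rot"]).as_matrix()
    print("t",o["t"],"axis dist",((p0-M)@tz).round(4),"F along tube z",(o["contact_force"]@tz).round(2))
    for w in sys.argv[1:]:
        k,*v=w.split(",");p,R=target(k,[float(i) for i in v]);print(w,p.round(4),rel(p0,R0,p,R))
E
python3 go.py stand,-.09,.25 stand,-.09,.11 stand,-.09,.038
```

```text
t 1.0 axis dist 0.1188 F along tube z 0.33
stand,-.09,.25 [0.5389 0.0723 0.25  ] ([0.5235, -0.4782, -0.0187], [0.0, 0.0, -71.9])
stand,-.09,.11 [0.5389 0.0723 0.11  ] ([0.5235, -0.4782, 0.1213], [0.0, 0.0, -71.9])
stand,-.09,.038 [0.5389 0.0723 0.038 ] ([0.5235, -0.4782, 0.1933], [0.0, 0.0, -71.9])
```

```bash
python3 -m crank '[{"offset":[0,0,-0.06],"twist":[0,0,0]},{"offset":[0,0,-0.12],"twist":[0,0,0]},{"offset":[0,0,-0.17],"twist":[0,0,0]},{"offset":[0.045,-0.041,-0.17],"twist":[0,0,-7]},{"offset":[0.09,-0.082,-0.17],"twist":[0,0,-14]},{"offset":[0.135,-0.123,-0.17],"twist":[0,0,-21]},{"offset":[0.18,-0.164,-0.17],"twist":[0,0,-28]},{"offset":[0.225,-0.205,-0.17],"twist":[0,0,-35]},{"offset":[0.27,-0.246,-0.17],"twist":[0,0,-42]},{"offset":[0.315,-0.287,-0.17],"twist":[0,0,-49]},{"offset":[0.36,-0.328,-0.17],"twist":[0,0,-56]},{"offset":[0.405,-0.37,-0.17],"twist":[0,0,-63]},{"offset":[0.45,-0.411,-0.14],"twist":[0,0,-70]},{"offset":[0.495,-0.452,-0.09],"twist":[0,0,-71.9]},{"offset":[0.5235,-0.4782,-0.03],"twist":[0,0,-71.9]},{"offset":[0.5235,-0.4782,0.03],"twist":[0,0,-71.9]},{"offset":[0.5235,-0.4782,0.09],"twist":[0,0,-71.9]},{"offset":[0.5235,-0.4782,0.12],"twist":[0,0,-71.9]},{"offset":[0.5235,-0.4782,0.12],"twist":[0,0,-71.9]}]' 0.6
python3 go.py stand,-.09,.11 stand,-.09,.038
python3 - <<'E'
from h import *
s=get_image("side");t=get_image("top")
A=np.hstack([crop(s,215,210,100,100,4),crop(t,190,185,100,100,4)])[:,:,::-1]
cv2.imwrite("pics/g1.png",A)
E
```

```text
t: 3.38
tool_pos: [0.535, 0.0725, 0.1064]
tool_rot: [-2.113, -2.315, 0.011]
contact_force: [-1.1, -0.4, 0.3]
opening: 0.0515
grip_force: 0.0
t 3.375 axis dist -0.1143 F along tube z 0.85
stand,-.09,.11 [0.5389 0.0723 0.11  ] ([-0.0005, 0.0038, -0.0036], [-0.59, -0.05, 0.02])
stand,-.09,.038 [0.5389 0.0723 0.038 ] ([-0.0006, 0.0045, 0.0684], [-0.59, -0.05, 0.02])
```

View pics/g1.png

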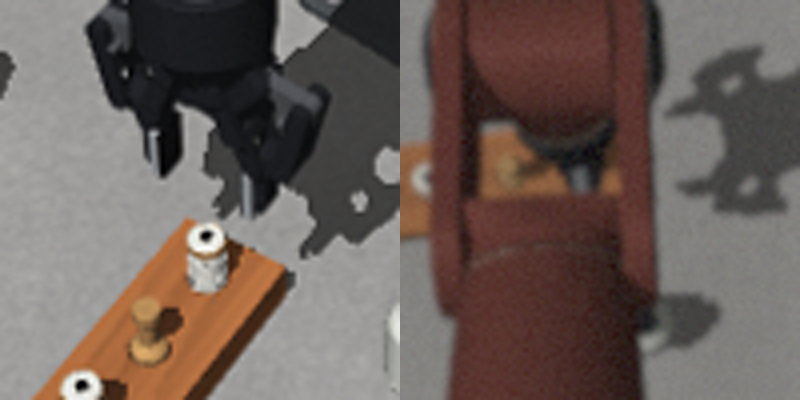

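```bash
python3 -m crank '[{"offset":[0,0,0.03],"twist":[0,0,0]},{"offset":[0,0,0.06],"twist":[0,0,0]},{"offset":[0,0,0.073],"twist":[0,0,0]},{"offset":[0,0,0.073],"twist":[0,0,0]},{"offset":[0,0,0.073],"twist":[0,0,0]}]'; python3 go.py stand,-.09,.038
```

```text
t: 4.1
tool_pos: [0.5406, 0.0723, 0.0405]
tool_rot: [2.116, 2.318, 0.004]
contact_force: [0.4, -0.1, -0.1]
opening: 0.051
grip_force: 0.0
t 4.1 axis dist -0.1714 F along tube z -0.34
stand,-.09,.038 [0.5389 0.0723 0.038 ] ([0.0001, -0.0017, 0.0025], [0.21, 0.02, 0.0])
```

```bash
python3 -m crank '[{"offset":[0,0,0],"twist":[0,0,0]},{"offset":[0,0,0],"twist":[0,0,0]},{"offset":[0,0,0],"twist":[0,0,0]},{"offset":[0,0,0],"twist":[0,0,0]},{"offset":[0,0,0],"twist":[0,0,0]}]' 0 50; python3 go.py stand,-.09,.038 tube,.09
```

```text
t: 4.72
tool_pos: [0.5397, 0.0723, 0.0396]
tool_rot: [2.117, 2.319, 0.002]
contact_force: [-1.8, 1.1, 6.0]
opening: 0.0201
grip_force: 49.3
t 4.725 axis dist -0.1717 F along tube z 6.03
stand,-.09,.038 [0.5389 0.0723 0.038 ] ([0.0, -0.0009, 0.0016], [0.09, 0.01, 0.01])
tube,.09 [ 0.4286 -0.1978  0.2987] ([-0.259, -0.1348, -0.2593], [-34.81, -3.18, 10.08])
```

```bash
python3 -m crank '[{"offset":[0,0,-0.05],"twist":[0,0,0]},{"offset":[0,0,-0.11],"twist":[0,0,0]},{"offset":[-0.02,-0.01,-0.16],"twist":[0,0,0]},{"offset":[-0.06,-0.03,-0.2],"twist":[-6,-0.5,1.7]},{"offset":[-0.1,-0.05,-0.24],"twist":[-12,-1,3.4]},{"offset":[-0.14,-0.07,-0.2606],"twist":[-18,-1.6,5.1]},{"offset":[-0.19,-0.1,-0.2606],"twist":[-25,-2.3,7.2]},{"offset":[-0.235,-0.12,-0.2606],"twist":[-31,-2.8,9]},{"offset":[-0.259,-0.1339,-0.2606],"twist":[-34.9,-3.18,10.07]},{"offset":[-0.259,-0.1339,-0.2606],"twist":[-34.9,-3.18,10.07]},{"offset":[-0.259,-0.1339,-0.2606],"twist":[-34.9,-3.18,10.07]}]'; python3 go.py tube,.09
python3 - <<'E'
from h import *
s=get_image("side");t=get_image("top")
A=np.hstack([crop(s,310,85,100,100,4),crop(t,290,180,100,100,4)])[:,:,::-1]
cv2.imwrite("pics/g2.png",A)
E
```

```text
t: 6.1
tool_pos: [0.4291, -0.1974, 0.2988]
tool_rot: [1.946, 1.778, 0.56]
contact_force: [0.2, -0.3, 0.3]
opening: 0.0197
grip_force: 51.8
t 6.1 axis dist 0.0898 F along tube z 0.16
tube,.09 [ 0.4286 -0.1978  0.2987] ([-0.0005, -0.0005, -0.0002], [-0.04, -0.03, 0.02])
```

View pics/g2.png

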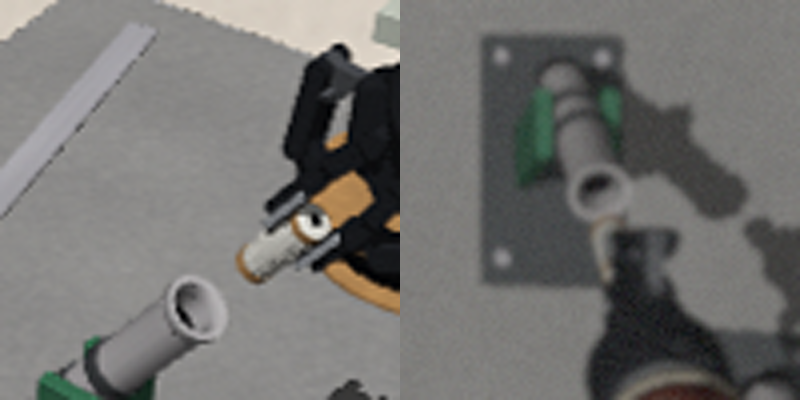

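```bash
python3 - <<'E'
from go import *
im=cv2.imread("pics/g2.png")
o=get_obs();p=o["tool_pos"];R=Ro.from_rotvec(o["tool_rot"]).as_matrix()
th=np.linspace(0,6.28,60)[:,None];ring=lambda c,r,x,y:c+r*(np.cos(th)*x+np.sin(th)*y)
for n,(X,Y),ox in (("side",(310,85),0),("top",(290,180),400)):
    for c,r in ((p-.0245*R[:,2],.011),(p+.0335*R[:,2],.011),(M,.0205),(M,.0165)):
        q=(proj(n,ring(c,r,R[:,0],R[:,1]))-[X,Y]+.5)*4+[ox,0]
        cv2.polylines(im,[q.round().astype(int)],True,(0,255,255),1)
cv2.imwrite("pics/g3.png",cv2.resize(im,None,fx=1,fy=1))
E
```

```text
(no output)
```

View pics/g3.png

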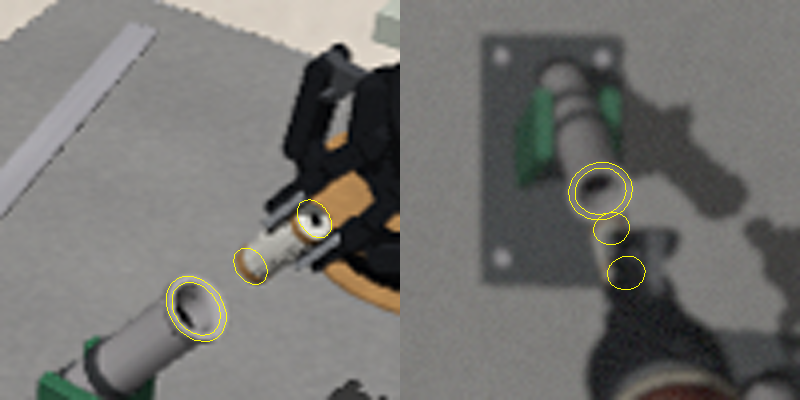

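```bash
python3 - <<'E'
from go import *
o=get_obs();p=o["tool_pos"];R=Ro.from_rotvec(o["tool_rot"]).as_matrix()
im=get_image("top");get_image("side")
for n in("top","side"):
    print(n,[(round(d["confidence"],2),np.round(d["rect"],1).tolist()) for d in cut_out("cop_a",n)])
    print(proj(n,[p-.0245*R[:,2],p+.0335*R[:,2],p+.011*R[:,1],p-.011*R[:,1],p+.02*R[:,1]-.01*R[:,2]]).round(1).tolist())
g=im[232:254,334:364].astype(int)
for r in range(0,22,2): print(232+r,' '.join("%03d"%v for v in g[r].sum(1)//3), g[r,5]-g[r,5].mean().astype(int))
E
```

```text
top [(0.62, [197.2, 230.4, 7.3, 6.1]), (0.51, [341.8, 239.7, 10.3, 7.5]), (0.5, [179.6, 232.9, 6.9, 3.7])]
[[346.0, 247.6], [342.3, 236.6], [344.8, 238.7], [343.9, 246.9], [345.8, 237.2]]
side [(0.7, [242.0, 313.8, 86.7, 96.9]), (0.68, [234.9, 312.3, 9.1, 18.6]), (0.65, [219.9, 332.4, 11.9, 15.5]), (0.65, [382.4, 144.5, 24.0, 18.2])]
[[388.0, 139.1], [372.0, 150.9], [378.0, 140.1], [384.2, 148.3], [378.2, 134.7]]
232 126 119 115 113 113 122 124 131 134 134 136 125 118 120 124 125 124 124 124 122 124 123 127 124 127 125 122 125 119 108 [ 3  0 -1]
234 094 110 117 124 124 125 116 112 108 103 096 089 095 120 124 126 124 127 121 122 124 122 126 125 125 126 122 125 125 123 [ 8  0 -8]
236 073 074 079 087 105 120 130 125 109 096 082 074 082 094 096 095 101 104 105 106 104 104 103 102 106 113 125 127 123 125 [ 10   1 -11]
238 071 072 075 090 117 134 127 106 083 058 043 035 036 042 042 043 048 058 073 076 082 070 064 053 066 092 113 122 129 127 [ 6  2 -6]
240 071 068 074 095 123 129 116 098 078 053 041 028 034 031 037 039 045 065 077 083 081 075 055 045 054 085 109 124 122 127 [ 3  2 -5]
242 069 074 075 084 106 124 121 100 085 070 042 037 037 047 055 058 059 067 081 086 086 077 058 053 075 096 117 125 123 125 [ 2  1 -3]
244 073 070 072 074 091 114 126 105 076 048 036 031 040 053 058 057 065 068 081 086 088 086 087 090 107 122 123 127 125 124 [ 2  1 -1]
246 070 070 071 070 076 095 115 110 083 057 040 034 029 039 033 042 048 067 082 088 087 100 113 120 122 123 123 124 123 124 [ 3  0 -2]
248 069 072 069 071 073 080 104 124 109 066 036 030 034 034 031 039 044 068 079 089 090 087 096 112 117 125 123 123 122 123 [ 1  1 -2]
250 077 075 073 071 073 072 074 082 070 045 033 026 029 031 032 035 037 056 072 083 077 073 061 076 104 120 122 125 126 122 [ 2  1 -1]
252 112 109 108 110 108 108 084 056 036 027 033 031 028 031 029 035 036 042 056 071 066 060 046 055 080 105 120 125 124 122 [1 1 0]
```

```bash
python3 -m crank '[{"offset":[0,0,0.025],"twist":[0,0,0]},{"offset":[0,0,0.045],"twist":[0,0,0]},{"offset":[0,0,0.055],"twist":[0,0,0]},{"offset":[0,0,0.06],"twist":[0,0,0]},{"offset":[0,0,0.065],"twist":[0,0,0]},{"offset":[0,0,0.065],"twist":[0,0,0]}]'; python3 go.py tube,.025
```

```text
t: 7.15
tool_pos: [0.4662, -0.2015, 0.246]
tool_rot: [1.945, 1.776, 0.559]
contact_force: [-0.2, -1.2, -2.0]
opening: 0.0202
grip_force: 51.8
t 7.15 axis dist 0.0251 F along tube z -1.6
tube,.025 [ 0.4657 -0.2012  0.2455] ([0.0003, -0.0007, 0.0001], [0.01, 0.06, 0.02])
```

```bash
python3 -m crank '[{"offset":[0,0,0.005],"twist":[0,0,0]},{"offset":[0,0,0.01],"twist":[0,0,0]},{"offset":[0,0,0.01],"twist":[0,0,0]}]'; python3 go.py tube,.015
```

```text
t: 7.52
tool_pos: [0.472, -0.2019, 0.2371]
tool_rot: [1.946, 1.776, 0.56]
contact_force: [0.8, -2.7, -2.3]
opening: 0.0198
grip_force: 51.6
t 7.525 axis dist 0.0145 F along tube z -2.53
tube,.015 [ 0.4714 -0.2017  0.2373] ([0.0001, -0.0003, -0.0005], [0.0, 0.02, -0.0])
```

```bash
python3 -m crank '[{"offset":[-0.0008,0,0.004],"twist":[0,0,0]},{"offset":[-0.0008,0,0.009],"twist":[0,0,0]},{"offset":[-0.0008,0,0.009],"twist":[0,0,0]}]'; python3 go.py tube,.006
```

```text
t: 7.9
tool_pos: [0.4772, -0.2028, 0.23]
tool_rot: [1.946, 1.777, 0.561]
contact_force: [0.0, -1.2, -0.9]
opening: 0.0202
grip_force: 51.8
t 7.9 axis dist 0.0057 F along tube z -0.8
tube,.006 [ 0.4766 -0.2022  0.2299] ([0.0006, -0.0006, -0.0003], [0.01, -0.03, 0.0])
```

```bash
python3 -m crank '[{"offset":[0,0,0],"twist":[0,0,0]},{"offset":[0,0,0],"twist":[0,0,0]},{"offset":[0,0,-0.02],"twist":[0,0,0]},{"offset":[0,0,-0.045],"twist":[0,0,0]}]' 0.6;python3 -m crank '[{"offset":[0,0,0],"twist":[0,0,0]},{"offset":[0,0,0],"twist":[0,0,0]},{"offset":[0,0,0],"twist":[0,0,0]},{"offset":[0,0,0],"twist":[0,0,0]}]' 0; python3 go.py tube,.03 tube,0.001
python3 - <<'E'
from h import *
s=get_image("side")
cv2.imwrite("pics/g4.png",crop(s,300,95,130,100,5)[:,:,::-1])
E
```

```text
t: 8.4
tool_pos: [0.4509, -0.2, 0.2667]
tool_rot: [1.947, 1.778, 0.561]
contact_force: [0.2, -0.0, -0.2]
opening: 0.0516
grip_force: 0.0
t: 8.9
tool_pos: [0.4512, -0.2003, 0.2659]
tool_rot: [1.947, 1.778, 0.56]
contact_force: [-0.9, 0.5, -0.0]
opening: 0.0002
grip_force: 0.0
t 8.9 axis dist 0.05 F along tube z 0.51
tube,.03 [ 0.4629 -0.2009  0.2496] ([0.0004, 0.0002, 0.02], [-0.08, -0.07, -0.01])
tube,0.001 [ 0.4794 -0.2024  0.2258] ([0.0003, 0.0003, 0.049], [-0.08, -0.07, -0.01])
```

View pics/g4.png

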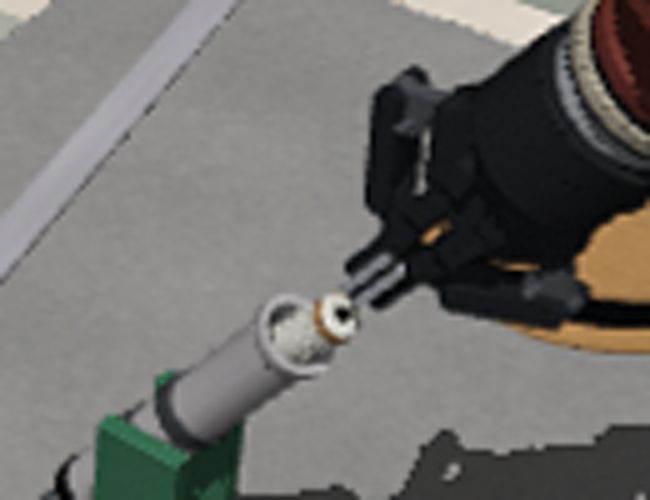

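```bash
python3 -m crank '[{"offset":[0,0,0.015],"twist":[0,0,0]},{"offset":[0,0,0.022],"twist":[0,0,0]},{"offset":[0,0,0.028],"twist":[0,0,0]}]';python3 -m crank '[{"offset":[0,0,0.008],"twist":[0,0,0]},{"offset":[0,0,0.016],"twist":[0,0,0]},{"offset":[0,0,0.02],"twist":[0,0,0]},{"offset":[0,0,0.02],"twist":[0,0,0]}]'; python3 go.py tube,0.001
```

```text
t: 9.32
tool_pos: [0.4679, -0.2024, 0.2451]
tool_rot: [1.944, 1.776, 0.561]
contact_force: [-2.1, -0.3, 4.7]
opening: 0.0
grip_force: 2.4
t: 9.82
tool_pos: [0.4797, -0.2033, 0.2293]
tool_rot: [1.943, 1.775, 0.562]
contact_force: [0.4, 1.8, 5.5]
opening: -0.0002
grip_force: 2.0
t 9.825 axis dist 0.0036 F along tube z 4.33
tube,0.001 [ 0.4794 -0.2024  0.2258] ([0.0008, -0.0023, 0.0026], [0.18, 0.03, 0.03])
```

```bash
cat > ideal.py <<'E'
from go import *
def from_tube(d,dx,*ws):
    p0=M+tz*d+RT[:,0]*dx
    for w in ws: print(w,rel(p0,RT,*target(w[0],w[1:])))
def from_stand(y,z,*ws):
    p0,R0=target("stand",(y,z))
    for w in ws: print(w,rel(p0,R0,*target(w[0],w[1:])))
E
python3 -c "
from ideal import *
from_tube(.003,-.0008,('stand',.03,.25),('stand',.03,.10),('stand',.03,.038))
from_stand(.03,.038,('tube',.09));from_stand(.09,.038,('tube',.09))
from_tube(.003,-.0008,('stand',.09,.25),('stand',.09,.10),('stand',.09,.038))
"
```

```text
('stand', 0.03, 0.25) ([0.3978, 0.0242, -0.0106], [34.9, 3.18, -10.08])
('stand', 0.03, 0.1) ([0.3978, -0.0618, 0.1123], [34.9, 3.18, -10.08])
('stand', 0.03, 0.038) ([0.3978, -0.0974, 0.1631], [34.9, 3.18, -10.08])
('tube', 0.09) ([-0.379, -0.1343, -0.2607], [-34.9, -3.18, 10.08])
('tube', 0.09) ([-0.439, -0.1343, -0.2607], [-34.9, -3.18, 10.08])
('stand', 0.09, 0.25) ([0.4568, 0.0153, -0.0168], [34.9, 3.18, -10.08])
('stand', 0.09, 0.1) ([0.4568, -0.0707, 0.1061], [34.9, 3.18, -10.08])
('stand', 0.09, 0.038) ([0.4568, -0.1063, 0.1569], [34.9, 3.18, -10.08])
```

```bash
python3 -m crank '[{"offset":[0,0,0.003],"twist":[0,0,0]},{"offset":[0,0,0.003],"twist":[0,0,0]},{"offset":[0,0,-0.02],"twist":[0,0,0]}]'; python3 -m crank '[{"offset":[0,0,-0.05],"twist":[0,0,0]},{"offset":[0.04,0.002,-0.05],"twist":[4,0.4,-1]},{"offset":[0.1,0.005,-0.05],"twist":[11,1,-3]},{"offset":[0.16,0.01,-0.04],"twist":[18,1.6,-5]},{"offset":[0.22,0.015,-0.02],"twist":[25,2.3,-7.2]},{"offset":[0.28,0.02,0],"twist":[31,2.8,-9]},{"offset":[0.34,0.022,0.01],"twist":[34.9,3.18,-10.08]},{"offset":[0.385,0.0242,0.0094],"twist":[34.9,3.18,-10.08]},{"offset":[0.3978,0,0.045],"twist":[34.9,3.18,-10.08]},{"offset":[0.3978,-0.03,0.087],"twist":[34.9,3.18,-10.08]},{"offset":[0.3978,-0.0618,0.1323],"twist":[34.9,3.18,-10.08]},{"offset":[0.3978,-0.0618,0.1323],"twist":[34.9,3.18,-10.08]}]' 0.6; python3 go.py stand,.03,.1
```

```text
t: 10.2
tool_pos: [0.4666, -0.2012, 0.2417]
tool_rot: [1.949, 1.78, 0.56]
contact_force: [0.3, -0.2, 0.5]
opening: 0.0004
grip_force: 0.0
t: 11.7
tool_pos: [0.5236, 0.191, 0.0938]
tool_rot: [-2.113, -2.315, 0.017]
contact_force: [-0.4, 0.1, -0.4]
opening: 0.051
grip_force: 0.0
t 11.7 axis dist -0.1119 F along tube z -0.12
stand,.03,.1 [0.528  0.1918 0.1   ] ([0.0004, 0.0043, -0.0062], [-0.73, 0.1, 0.03])
```

```bash
python3 -m crank '[{"offset":[0,0,0.02],"twist":[0,0,0]},{"offset":[0,0,0.045],"twist":[0,0,0]},{"offset":[0,0,0.062],"twist":[0,0,0]},{"offset":[0,0,0.062],"twist":[0,0,0]},{"offset":[0,0,0.062],"twist":[0,0,0]},{"offset":[0,0,0.062],"twist":[0,0,0]}]'; python3 go.py stand,.03,.038; python3 -m crank '[{"offset":[0,0,0],"twist":[0,0,0]},{"offset":[0,0,0],"twist":[0,0,0]},{"offset":[0,0,0],"twist":[0,0,0]},{"offset":[0,0,0],"twist":[0,0,0]},{"offset":[0,0,0],"twist":[0,0,0]}]' 0 50; python3 go.py stand,.03,.038
```

```text
t: 12.45
tool_pos: [0.5294, 0.1921, 0.0395]
tool_rot: [2.117, 2.319, 0.003]
contact_force: [-0.8, -0.3, 0.3]
opening: 0.0512
grip_force: 0.0
t 12.45 axis dist -0.1596 F along tube z 0.66
stand,.03,.038 [0.528  0.1918 0.038 ] ([-0.0002, -0.0014, 0.0015], [0.13, -0.01, 0.01])
t: 13.08
tool_pos: [0.5289, 0.192, 0.0388]
tool_rot: [2.118, 2.32, 0.001]
contact_force: [-0.9, -0.2, 4.9]
opening: 0.02
grip_force: 49.3
t 13.075 axis dist -0.1599 F along tube z 4.51
stand,.03,.038 [0.528  0.1918 0.038 ] ([-0.0001, -0.0009, 0.0008], [0.06, -0.01, 0.02])
```

```bash
python3 -m crank '[{"offset":[0,0,-0.05],"twist":[0,0,0]},{"offset":[0,0,-0.11],"twist":[0,0,0]},{"offset":[-0.03,-0.01,-0.16],"twist":[0,0,0]},{"offset":[-0.08,-0.03,-0.19],"twist":[-5,-0.5,1.4]},{"offset":[-0.13,-0.045,-0.22],"twist":[-10,-0.9,2.9]},{"offset":[-0.18,-0.06,-0.25],"twist":[-15,-1.4,4.3]},{"offset":[-0.235,-0.08,-0.2607],"twist":[-21,-1.9,6]},{"offset":[-0.29,-0.1,-0.2607],"twist":[-27,-2.5,7.8]},{"offset":[-0.345,-0.12,-0.2607],"twist":[-32,-2.9,9.2]},{"offset":[-0.3798,-0.1343,-0.2607],"twist":[-34.9,-3.18,10.08]},{"offset":[-0.3798,-0.1343,-0.2607],"twist":[-34.9,-3.18,10.08]},{"offset":[-0.3798,-0.1343,-0.2607],"twist":[-34.9,-3.18,10.08]}]'; python3 go.py tube,.09; python3 -m crank '[{"offset":[0,0,0.025],"twist":[0,0,0]},{"offset":[0,0,0.045],"twist":[0,0,0]},{"offset":[0,0,0.054],"twist":[0,0,0]},{"offset":[0,0,0.058],"twist":[0,0,0]},{"offset":[0,0,0.058],"twist":[0,0,0]}]'; python3 go.py tube,.032
```

```text
t: 14.58
tool_pos: [0.429, -0.1982, 0.2981]
tool_rot: [1.947, 1.778, 0.56]
contact_force: [-0.7, 0.8, -0.7]
opening: 0.0203
grip_force: 52.7
t 14.575 axis dist 0.0892 F along tube z -0.14
tube,.09 [ 0.4286 -0.1978  0.2987] ([0.0004, -0.0001, -0.0008], [-0.07, -0.05, -0.02])
t: 15.2
tool_pos: [0.4626, -0.2013, 0.2521]
tool_rot: [1.944, 1.778, 0.56]
contact_force: [-0.2, 0.2, -0.8]
opening: 0.0202
grip_force: 52.6
t 15.2 axis dist 0.0322 F along tube z -0.52
tube,.032 [ 0.4617 -0.2008  0.2512] ([0.0004, -0.0013, 0.0002], [0.03, -0.01, 0.08])
```

```bash
python3 -m crank '[{"offset":[0,0,0.005],"twist":[0,0,0]},{"offset":[0,0,0.01],"twist":[0,0,0]},{"offset":[0,0,0.01],"twist":[0,0,0]}]'; python3 go.py;  python3 -m crank '[{"offset":[0,0,0.004],"twist":[0,0,0]},{"offset":[0,0,0.008],"twist":[0,0,0]},{"offset":[0,0,0.008],"twist":[0,0,0]}]'; python3 go.py tube,.014
```

```text
t: 15.58
tool_pos: [0.468, -0.2027, 0.2435]
tool_rot: [1.945, 1.776, 0.559]
contact_force: [-3.3, -0.8, 2.5]
opening: 0.0201
grip_force: 53.1
t 15.575 axis dist 0.022 F along tube z 3.93
t: 15.95
tool_pos: [0.4724, -0.2032, 0.2371]
tool_rot: [1.945, 1.776, 0.559]
contact_force: [-3.9, 0.0, 3.9]
opening: 0.0203
grip_force: 53.3
t 15.95 axis dist 0.0142 F along tube z 5.42
tube,.014 [ 0.472  -0.2018  0.2365] ([0.0013, -0.0008, 0.0002], [0.0, 0.08, 0.03])
```

```bash
python3 -m crank '[{"offset":[0,0,0.004],"twist":[0,0,0]},{"offset":[0,0,0.008],"twist":[0,0,0]},{"offset":[0,0,0.008],"twist":[0,0,0]}]'; python3 go.py;  python3 -m crank '[{"offset":[0,0,0],"twist":[0,0,0]},{"offset":[0,0,0],"twist":[0,0,0]},{"offset":[0,0,-0.02],"twist":[0,0,0]},{"offset":[0,0,-0.045],"twist":[0,0,0]}]' 0.6;python3 -m crank '[{"offset":[0,0,0],"twist":[0,0,0]},{"offset":[0,0,0],"twist":[0,0,0]},{"offset":[0,0,0],"twist":[0,0,0]},{"offset":[0,0,0],"twist":[0,0,0]}]' 0;  python3 -m crank '[{"offset":[0,0,0.015],"twist":[0,0,0]},{"offset":[0,0,0.022],"twist":[0,0,0]},{"offset":[0,0,0.028],"twist":[0,0,0]}]'; python3 go.py tube,0.023
```

```text
t: 16.32
tool_pos: [0.477, -0.2035, 0.2304]
tool_rot: [1.945, 1.776, 0.559]
contact_force: [-3.7, -0.6, 1.8]
opening: 0.0199
grip_force: 53.3
t 16.325 axis dist 0.0061 F along tube z 3.57
t: 16.82
tool_pos: [0.451, -0.2001, 0.2662]
tool_rot: [1.947, 1.778, 0.561]
contact_force: [1.0, -0.6, 1.0]
opening: 0.0517
grip_force: 0.0
t: 17.32
tool_pos: [0.4514, -0.2003, 0.2659]
tool_rot: [1.947, 1.778, 0.56]
contact_force: [0.2, -0.1, 0.6]
opening: -0.0001
grip_force: 0.0
t: 17.7
tool_pos: [0.4681, -0.2024, 0.2453]
tool_rot: [1.944, 1.776, 0.561]
contact_force: [-1.9, 1.1, 5.0]
opening: 0.0
grip_force: 2.8
t 17.7 axis dist 0.0234 F along tube z 5.26
tube,0.023 [ 0.4669 -0.2013  0.2438] ([0.001, -0.002, 0.0004], [0.12, 0.04, 0.04])
```

```bash
python3 -m crank '[{"offset":[0,0,0.008],"twist":[0,0,0]},{"offset":[0,0,0.016],"twist":[0,0,0]},{"offset":[0,0,0.023],"twist":[0,0,0]},{"offset":[0,0,0.023],"twist":[0,0,0]}]'; python3 go.py; python3 -m crank '[{"offset":[0,0,0],"twist":[0,0,0]},{"offset":[0,0,-0.03],"twist":[0,0,0]}]'; python3 -m crank '[{"offset":[0,0,-0.03],"twist":[0,0,0]},{"offset":[0.04,0.002,-0.05],"twist":[4,0.4,-1]},{"offset":[0.1,0.005,-0.05],"twist":[11,1,-3]},{"offset":[0.16,0.01,-0.04],"twist":[18,1.6,-5]},{"offset":[0.22,0.015,-0.02],"twist":[25,2.3,-7.2]},{"offset":[0.28,0.016,0],"twist":[31,2.8,-9]},{"offset":[0.34,0.016,0.01],"twist":[34.9,3.18,-10.08]},{"offset":[0.4,0.0153,0.0132],"twist":[34.9,3.18,-10.08]},{"offset":[0.445,0.0153,0.0132],"twist":[34.9,3.18,-10.08]},{"offset":[0.4568,-0.01,0.05],"twist":[34.9,3.18,-10.08]},{"offset":[0.4568,-0.045,0.1],"twist":[34.9,3.18,-10.08]},{"offset":[0.4568,-0.0707,0.1361],"twist":[34.9,3.18,-10.08]},{"offset":[0.4568,-0.0707,0.1361],"twist":[34.9,3.18,-10.08]}]' 0.6; python3 go.py stand,.09,.1
```

```text
t: 18.2
tool_pos: [0.4815, -0.2034, 0.2266]
tool_rot: [1.943, 1.776, 0.562]
contact_force: [-0.7, 0.2, 3.7]
opening: -0.0
grip_force: 1.6
t 18.2 axis dist 0.0004 F along tube z 3.41
t: 18.45
tool_pos: [0.4622, -0.2006, 0.2463]
tool_rot: [1.951, 1.782, 0.56]
contact_force: [-1.0, 0.6, 1.1]
opening: -0.0
grip_force: 0.0
t: 20.08
tool_pos: [0.5206, 0.2499, 0.0919]
tool_rot: [-2.114, -2.316, 0.016]
contact_force: [-0.2, 0.3, 0.3]
opening: 0.0511
grip_force: 0.0
t 20.075 axis dist -0.1087 F along tube z 0.42
stand,.09,.1 [0.5225 0.2515 0.1   ] ([0.0015, 0.002, -0.0081], [-0.65, 0.18, 0.02])
```

```bash
python3 -m crank '[{"offset":[0,-0.0017,0.02],"twist":[0,0,0]},{"offset":[0,-0.0017,0.045],"twist":[0,0,0]},{"offset":[0,-0.0017,0.0595],"twist":[0,0,0]},{"offset":[0,-0.0017,0.0595],"twist":[0,0,0]},{"offset":[0,-0.0017,0.0595],"twist":[0,0,0]},{"offset":[0,-0.0017,0.0595],"twist":[0,0,0]}]'; python3 go.py stand,.09,.038; python3 -m crank '[{"offset":[0,0,0],"twist":[0,0,0]},{"offset":[0,0,0],"twist":[0,0,0]},{"offset":[0,0,0],"twist":[0,0,0]},{"offset":[0,0,0],"twist":[0,0,0]},{"offset":[0,0,0],"twist":[0,0,0]}]' 0 50; python3 go.py stand,.09,.038
```

```text
t: 20.82
tool_pos: [0.5241, 0.2515, 0.0395]
tool_rot: [2.117, 2.319, 0.003]
contact_force: [-0.2, -0.8, 0.2]
opening: 0.0509
grip_force: 0.0
t 20.825 axis dist -0.1535 F along tube z 0.21
stand,.09,.038 [0.5225 0.2515 0.038 ] ([0.0001, -0.0015, 0.0015], [0.13, -0.03, 0.01])
t: 21.45
tool_pos: [0.5235, 0.2514, 0.0388]
tool_rot: [2.118, 2.32, 0.001]
contact_force: [-0.8, 0.7, 5.6]
opening: 0.02
grip_force: 49.2
t 21.45 axis dist -0.1538 F along tube z 5.1
stand,.09,.038 [0.5225 0.2515 0.038 ] ([0.0002, -0.001, 0.0008], [0.05, -0.01, 0.01])
```

```bash
python3 -m crank '[{"offset":[0,0,-0.05],"twist":[0,0,0]},{"offset":[0,0,-0.11],"twist":[0,0,0]},{"offset":[-0.03,-0.01,-0.16],"twist":[0,0,0]},{"offset":[-0.08,-0.03,-0.19],"twist":[-5,-0.5,1.4]},{"offset":[-0.135,-0.045,-0.21],"twist":[-10,-0.9,2.9]},{"offset":[-0.19,-0.06,-0.23],"twist":[-15,-1.4,4.3]},{"offset":[-0.245,-0.075,-0.25],"twist":[-20,-1.8,5.8]},{"offset":[-0.3,-0.09,-0.2607],"twist":[-25,-2.3,7.2]},{"offset":[-0.355,-0.108,-0.2607],"twist":[-30,-2.7,8.7]},{"offset":[-0.41,-0.124,-0.2607],"twist":[-34,-3.1,9.8]},{"offset":[-0.4398,-0.1343,-0.2607],"twist":[-34.9,-3.18,10.08]},{"offset":[-0.4398,-0.1343,-0.2607],"twist":[-34.9,-3.18,10.08]},{"offset":[-0.4398,-0.1343,-0.2607],"twist":[-34.9,-3.18,10.08]}]'; python3 go.py tube,.09; python3 -m crank '[{"offset":[0,0,0.025],"twist":[0,0,0]},{"offset":[0,0,0.045],"twist":[0,0,0]},{"offset":[0,0,0.054],"twist":[0,0,0]},{"offset":[0,0,0.058],"twist":[0,0,0]},{"offset":[0,0,0.058],"twist":[0,0,0]}]'; python3 go.py; python3 -m crank '[{"offset":[0,0,0.005],"twist":[0,0,0]},{"offset":[0,0,0.01],"twist":[0,0,0]},{"offset":[0,0,0.01],"twist":[0,0,0]}]'; python3 go.py
```

```text
t: 23.08
tool_pos: [0.4293, -0.1984, 0.2982]
tool_rot: [1.947, 1.778, 0.56]
contact_force: [1.0, 0.3, -0.7]
opening: 0.02
grip_force: 52.6
t 23.075 axis dist 0.0891 F along tube z -1.11
tube,.09 [ 0.4286 -0.1978  0.2987] ([0.0006, -0.0003, -0.0009], [-0.06, -0.06, -0.01])
t: 23.7
tool_pos: [0.4628, -0.2016, 0.252]
tool_rot: [1.944, 1.778, 0.56]
contact_force: [-0.2, -0.7, -0.5]
opening: 0.0201
grip_force: 52.5
t 23.7 axis dist 0.032 F along tube z -0.33
t: 24.08
tool_pos: [0.4674, -0.2034, 0.2464]
tool_rot: [1.943, 1.779, 0.555]
contact_force: [-24.6, 3.6, 16.7]
opening: 0.0199
grip_force: 55.2
t 24.075 axis dist 0.0247 F along tube z 27.87
```

```bash
python3 -m crank '[{"offset":[0,-0.001,-0.003],"twist":[0,0,0]},{"offset":[0.0004,-0.0016,-0.006],"twist":[0,0,0]},{"offset":[0.0004,-0.0016,-0.006],"twist":[0,0,0]}]';python3 go.py tube,.028; python3 -m crank '[{"offset":[0,0,0.003],"twist":[0,0,0]},{"offset":[0,0,0.005],"twist":[0,0,0]},{"offset":[0,0,0.005],"twist":[0,0,0]}]'; python3 go.py tube,.023
```

```text
t: 24.45
tool_pos: [0.4634, -0.2016, 0.2467]
tool_rot: [1.946, 1.777, 0.56]
contact_force: [0.1, -0.2, -0.4]
opening: 0.0199
grip_force: 52.5
t 24.45 axis dist 0.0274 F along tube z -0.35
tube,.028 [ 0.464  -0.201   0.2479] ([0.0006, 0.0012, -0.0006], [-0.01, -0.01, -0.01])
t: 24.82
tool_pos: [0.4665, -0.2021, 0.2432]
tool_rot: [1.945, 1.777, 0.56]
contact_force: [-2.1, -0.9, 1.1]
opening: 0.0201
grip_force: 52.8
t 24.825 axis dist 0.0226 F along tube z 2.01
tube,.023 [ 0.4669 -0.2013  0.2438] ([0.0008, 0.0006, -0.0004], [0.0, 0.01, 0.02])
```

```bash
python3 -m crank '[{"offset":[0,0,0.004],"twist":[0,0,0]},{"offset":[0,0,0.008],"twist":[0,0,0]},{"offset":[0,0,0.008],"twist":[0,0,0]}]';python3 go.py; python3 -m crank '[{"offset":[0,0,0.004],"twist":[0,0,0]},{"offset":[0,0,0.009],"twist":[0,0,0]},{"offset":[0,0,0.009],"twist":[0,0,0]}]'; python3 go.py tube,.006
```

```text
t: 25.2
tool_pos: [0.4711, -0.2024, 0.2362]
tool_rot: [1.946, 1.777, 0.56]
contact_force: [-0.1, -2.0, 1.1]
opening: 0.0204
grip_force: 52.6
t 25.2 axis dist 0.0142 F along tube z 0.8
t: 25.58
tool_pos: [0.4763, -0.2028, 0.2287]
tool_rot: [1.946, 1.776, 0.561]
contact_force: [1.3, -2.5, 1.8]
opening: 0.02
grip_force: 52.5
t 25.575 axis dist 0.0051 F along tube z 0.57
tube,.006 [ 0.4766 -0.2022  0.2299] ([0.0007, 0.0009, -0.0009], [0.01, -0.0, -0.02])
```

```bash
python3 - <<'E'
from h import *
s=get_image("side");t=get_image("top")
print([(round(d["confidence"],2),np.round(d["rect"],1).tolist()) for d in cut_out("cop_a","side")])
A=np.hstack([crop(s,300,105,115,100,4),crop(t,300,185,80,100,4)])
cv2.imwrite("pics/g5.png",A[:,:,::-1])
E
```

```text
[(0.46, [338.0, 177.2, 53.4, 44.9])]
```

View pics/g5.png

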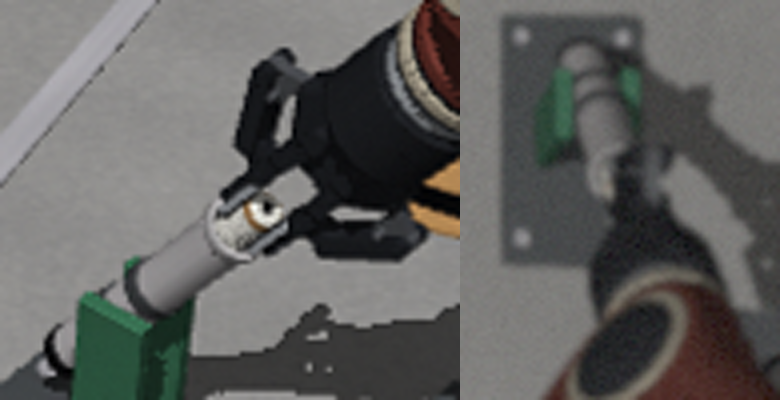

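```bash
python3 -m crank '[{"offset":[0,0,0],"twist":[0,0,0]},{"offset":[0,0,0],"twist":[0,0,0]},{"offset":[0,0,-0.02],"twist":[0,0,0]},{"offset":[0,0,-0.045],"twist":[0,0,0]}]' 0.6;python3 -m crank '[{"offset":[0,0,0],"twist":[0,0,0]},{"offset":[0,0,0],"twist":[0,0,0]},{"offset":[0,0,0],"twist":[0,0,0]},{"offset":[0,0,0],"twist":[0,0,0]}]' 0;  python3 go.py; python3 -m crank '[{"offset":[0,0,0.01],"twist":[0,0,0]},{"offset":[0,0,0.016],"twist":[0,0,0]},{"offset":[0,0,0.019],"twist":[0,0,0]},{"offset":[0,0,0.019],"twist":[0,0,0]}]'; python3 go.py; python3 -m crank '[{"offset":[0,0,0.0015],"twist":[0,0,0]},{"offset":[0,0,0.003],"twist":[0,0,0]}]'; python3 go.py;  python3 -m crank '[{"offset":[0,0,0.0015],"twist":[0,0,0]},{"offset":[0,0,0.003],"twist":[0,0,0]}]'; python3 go.py; python3 -m crank '[{"offset":[0,0,0.0015],"twist":[0,0,0]},{"offset":[0,0,0.003],"twist":[0,0,0]}]'; python3 go.py
```

```text
t: 26.22
tool_pos: [0.4498, -0.1997, 0.2652]
tool_rot: [1.947, 1.779, 0.561]
contact_force: [-0.9, -0.1, -0.4]
opening: 0.0511
grip_force: 0.0
t: 26.72
tool_pos: [0.4503, -0.2002, 0.2649]
tool_rot: [1.947, 1.778, 0.56]
contact_force: [0.0, -0.7, -0.1]
opening: 0.0002
grip_force: 0.0
t 26.725 axis dist 0.0497 F along tube z -0.12
t: 27.22
tool_pos: [0.4612, -0.2013, 0.25]
tool_rot: [1.946, 1.777, 0.56]
contact_force: [0.4, -0.1, -0.1]
opening: 0.0004
grip_force: 0.0
t 27.225 axis dist 0.0313 F along tube z -0.29
t: 27.48
tool_pos: [0.4634, -0.202, 0.2496]
tool_rot: [1.943, 1.775, 0.561]
contact_force: [-2.4, 0.2, 4.9]
opening: -0.0006
grip_force: 2.4
t 27.475 axis dist 0.0297 F along tube z 5.43
t: 27.72
tool_pos: [0.465, -0.202, 0.2465]
tool_rot: [1.944, 1.776, 0.56]
contact_force: [-2.2, 0.2, 5.3]
opening: -0.0002
grip_force: 2.6
t 27.725 axis dist 0.0262 F along tube z 5.57
t: 27.98
tool_pos: [0.4668, -0.2021, 0.244]
tool_rot: [1.944, 1.776, 0.561]
contact_force: [-2.4, 0.4, 6.1]
opening: -0.0001
grip_force: 2.9
t 27.975 axis dist 0.0231 F along tube z 6.43
```

```bash
for i in 1; do
python3 -m crank '[{"offset":[0,0,0.001],"twist":[0,0,0]},{"offset":[0,0,0.001],"twist":[0,0,0]}]' >/dev/null; python3 go.py
python3 -m crank '[{"offset":[0,0,0.001],"twist":[0,0,0]},{"offset":[0,0,0.001],"twist":[0,0,0]}]' >/dev/null; python3 go.py
python3 -m crank '[{"offset":[0,0,0.001],"twist":[0,0,0]},{"offset":[0,0,0.001],"twist":[0,0,0]}]' >/dev/null; python3 go.py
python3 -m crank '[{"offset":[0,0,0.001],"twist":[0,0,0]},{"offset":[0,0,0.001],"twist":[0,0,0]}]' >/dev/null; python3 go.py
done
```

```text
t 28.225 axis dist 0.0221 F along tube z 5.01
t 28.475 axis dist 0.0211 F along tube z 4.84
t 28.725 axis dist 0.0202 F along tube z 5.85
t 28.975 axis dist 0.0192 F along tube z 5.68
```

```bash

python3 -m crank '[{"offset":[0,0,0.001],"twist":[0,0,0]},{"offset":[0,0,0.001],"twist":[0,0,0]}]' >/dev/null; python3 go.py
python3 -m crank '[{"offset":[0,0,0.001],"twist":[0,0,0]},{"offset":[0,0,0.001],"twist":[0,0,0]}]' >/dev/null; python3 go.py
python3 -m crank '[{"offset":[0,0,0.001],"twist":[0,0,0]},{"offset":[0,0,0.001],"twist":[0,0,0]}]' >/dev/null; python3 go.py
python3 -m crank '[{"offset":[0,0,0.001],"twist":[0,0,0]},{"offset":[0,0,0.001],"twist":[0,0,0]}]' >/dev/null; python3 go.py
```

```text
t 29.225 axis dist 0.0183 F along tube z 5.73
t 29.475 axis dist 0.0173 F along tube z 5.24
t 29.725 axis dist 0.0163 F along tube z 5.94
t 29.975 axis dist 0.0154 F along tube z 5.92
```

```bash
python3 -c "
from h import *
cv2.imwrite('pics/b0.png',get_image('side')[:,:,::-1])"
python3 -m crank '[{"offset":[0,0,0.001],"twist":[0,0,0]},{"offset":[0,0,0.001],"twist":[0,0,0]}]' >/dev/null; python3 go.py
python3 -m crank '[{"offset":[0,0,0.001],"twist":[0,0,0]},{"offset":[0,0,0.001],"twist":[0,0,0]}]' >/dev/null; python3 go.py
python3 -m crank '[{"offset":[0,0,0.001],"twist":[0,0,0]},{"offset":[0,0,0.001],"twist":[0,0,0]}]' >/dev/null; python3 go.py
```

```text
t 30.275 axis dist 0.0144 F along tube z 6.3
t 30.525 axis dist 0.0134 F along tube z 6.24
t 30.775 axis dist 0.0125 F along tube z 5.31
```

```bash

python3 -m crank '[{"offset":[0,0,0.001],"twist":[0,0,0]},{"offset":[0,0,0.001],"twist":[0,0,0]}]' >/dev/null; python3 go.py
python3 -m crank '[{"offset":[0,0,0.001],"twist":[0,0,0]},{"offset":[0,0,0.001],"twist":[0,0,0]}]' >/dev/null; python3 go.py
```

```text
t 31.025 axis dist 0.0115 F along tube z 6.62
t 31.275 axis dist 0.0105 F along tube z 6.42
```

```bash

python3 -m crank '[{"offset":[0,0,0.001],"twist":[0,0,0]},{"offset":[0,0,0.001],"twist":[0,0,0]}]' >/dev/null; python3 go.py
python3 -m crank '[{"offset":[0,0,0.001],"twist":[0,0,0]},{"offset":[0,0,0.001],"twist":[0,0,0]}]' >/dev/null; python3 go.py
```

```text
t 31.525 axis dist 0.0103 F along tube z 11.47
t 31.775 axis dist 0.0099 F along tube z 16.77
```

```bash

python3 -m crank '[{"offset":[0,0,0.001],"twist":[0,0,0]},{"offset":[0,0,0.001],"twist":[0,0,0]}]' >/dev/null; python3 go.py
python3 -m crank '[{"offset":[0,0,0.0005],"twist":[0,0,0]},{"offset":[0,0,0.0005],"twist":[0,0,0]}]' >/dev/null; python3 go.py
python3 -m crank '[{"offset":[0,0,0.0005],"twist":[0,0,0]},{"offset":[0,0,0.0005],"twist":[0,0,0]}]' >/dev/null; python3 go.py
python3 -m crank '[{"offset":[0,0,0.0005],"twist":[0,0,0]},{"offset":[0,0,0.0005],"twist":[0,0,0]}]' >/dev/null; python3 go.py
```

```text
t 32.025 axis dist 0.0092 F along tube z 17.01
t 32.275 axis dist 0.0087 F along tube z 17.13
t 32.525 axis dist 0.0082 F along tube z 17.07
t 32.775 axis dist 0.0077 F along tube z 16.0
```

```bash

python3 -m crank '[{"offset":[0,0,0.0005],"twist":[0,0,0]},{"offset":[0,0,0.001],"twist":[0,0,0]},{"offset":[0,0,0.0013],"twist":[0,0,0]},{"offset":[0,0,0.0013],"twist":[0,0,0]}]' >/dev/null; python3 go.py
python3 -m crank '[{"offset":[0,0,0.0004],"twist":[0,0,0]},{"offset":[0,0,0.0004],"twist":[0,0,0]}]' >/dev/null; python3 go.py
python3 -c "
from h import *
cv2.imwrite('pics/b1.png',get_image('side')[:,:,::-1])
a,b=[cv2.imread(f'pics/{n}.png').astype(int).sum(2)[185:212,300:325] for n in('b0','b1')]
d=b-a;print(np.argwhere(abs(d)>60).tolist(),d[abs(d)>60])
from go import M,tz
print(proj('side',[M-.198*tz,M-.203*tz,M-.208*tz]))
w=lambda x:x-x.min()
g=np.array([306,196]);
"
```

```text
t 33.275 axis dist 0.0064 F along tube z 16.94
t 33.525 axis dist 0.006 F along tube z 16.78
[[11, 8], [11, 9], [12, 8], [12, 9], [12, 11], [12, 12], [13, 9], [13, 10], [13, 12], [14, 9], [14, 10], [14, 11], [14, 12], [14, 13], [14, 15], [17, 12], [17, 15]] [  65  102   63  122  -76  -68  162   66 -195   70   76   96  184  139
   68  -83   91]
[[316.8906235  192.2739726 ]
 [315.98029741 192.94673521]
 [315.07591771 193.61510272]]
```

```bash
python3 -c "
from h import *
from scipy.ndimage import map_coordinates as mc
a,b=[cv2.cvtColor(cv2.imread(f'pics/{n}.png'),cv2.COLOR_BGR2GRAY).astype(float) for n in('b0','b1')]
print(a[194:205,303:319].astype(int));print(b[194:205,303:319].astype(int))
u=np.array([-.906,.67])/5
for (r0,r1,c0,c1) in ((195,201,305,312),(194,203,305,313)):
  Y,X=np.mgrid[r0:r1,c0:c1]
  print([(s,round(float(((mc(a,[Y-u[1]*s,X-u[0]*s],order=1)-b[r0:r1,c0:c1])**2).mean()),1)) for s in np.arange(0,8,.5)])
"
```

```text
[[145 145 144 145 132  77  69  81  74   5   6  50 136 134 120  87]
 [144 146 147 132  92  63  87 137 133  19   7  22  73 119 116  83]
 [147 136 129  75  64  71 113 156 147  66   9   5  18  64  97  72]
 [132  75  66  65  66  73 106 147 154 119  73  12   6   6  10  37]
 [ 86  69  65  66  66  66  77 121 138 162 146  31  11   7  11  38]
 [ 64  66  69  68  67  67  67  72  65  41  30  25  24  15  20  43]
 [ 67  68  67  68  68  68  66  60  21  24  27  28  29  27  34  57]
 [ 68  68  68  68  69  68  69  64  36  35  25  27  28  27  35  60]
 [ 68  68  68  68  68  68  68  70  70  64  36  36  37  35  33  61]
 [ 67  68  68  68  68  68  68  69  68  69  70  70  69  63  32  63]
 [ 68  68  68  68  69  68  68  69  67  68  67  68  68  62  42  71]]
[[145 144 145 146 132  76  70  86  69   6   7  51 135 135 120  87]
 [145 146 147 132  92  65  96 144 114  21   7  21  72 119 116  84]
 [147 136 130  75  64  93 146 146 131  68  10   6  19  64  97  72]
 [132  75  67  65  68  94 147 164 129  97  74  11   5   4   9  38]
 [ 87  71  67  66  65  80 131 143 135  98 157  32  18   7  12  40]
 [ 63  67  68  68  67  69  
[... 514 characters left out ...]
at64(2.5), 162.7), (np.float64(3.0), 199.7), (np.float64(3.5), 257.0), (np.float64(4.0), 335.9), (np.float64(4.5), 438.8), (np.float64(5.0), 568.2), (np.float64(5.5), 727.4), (np.float64(6.0), 867.2), (np.float64(6.5), 1034.8), (np.float64(7.0), 1234.1), (np.float64(7.5), 1461.9)]
[(np.float64(0.0), 282.5), (np.float64(0.5), 223.0), (np.float64(1.0), 184.8), (np.float64(1.5), 166.2), (np.float64(2.0), 166.0), (np.float64(2.5), 183.7), (np.float64(3.0), 219.0), (np.float64(3.5), 272.3), (np.float64(4.0), 344.3), (np.float64(4.5), 436.4), (np.float64(5.0), 550.4), (np.float64(5.5), 688.7), (np.float64(6.0), 798.8), (np.float64(6.5), 928.5), (np.float64(7.0), 1080.4), (np.float64(7.5), 1251.0)]
```

```bash
python3 -m crank '[{"offset":[0,0,-0.01],"twist":[0,0,0]},{"offset":[0,0,-0.05],"twist":[0,0,0]},{"offset":[0,0,-0.11],"twist":[0,0,0]},{"offset":[0,0,-0.15],"twist":[0,0,0]},{"offset":[0,0,-0.15],"twist":[0,0,0]},{"offset":[0,0,-0.15],"twist":[0,0,0]}]'; python3 -c "
from h import *
s=get_image('side');cv2.imwrite('pics/f.png',crop(s,180,135,200,150,4)[:,:,::-1])"
```

```text
t: 34.33
tool_pos: [0.3914, -0.195, 0.3482]
tool_rot: [1.948, 1.778, 0.56]
contact_force: [0.7, 0.2, -0.4]
opening: 0.0001
grip_force: 0.0
```

View pics/f.png

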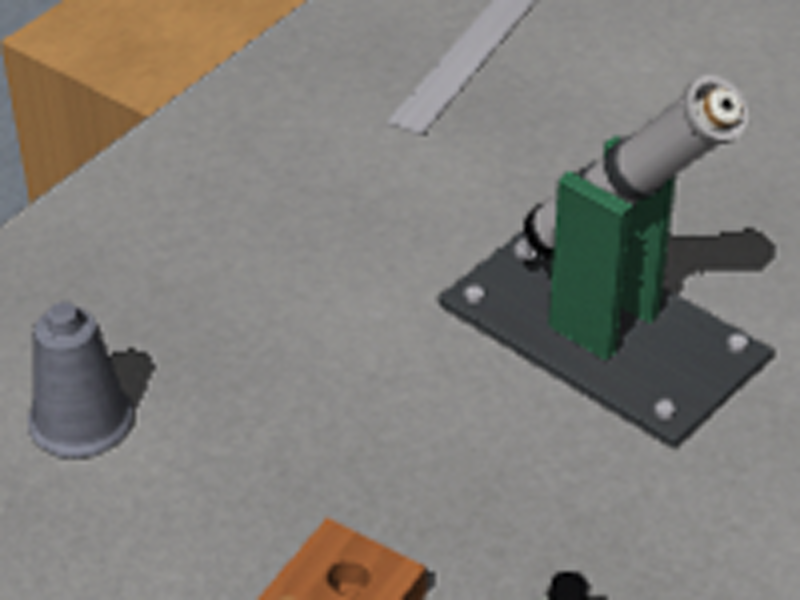

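The last cop sticks a little out of the mouth (720,105). The cone is upright at (80,380), and the oil bottle cap is in its place at (570,585).

```bash
python3 -c "
from station import *
print(finish_job())"
```

```text
the job is handed in; nothing more can be done
None
```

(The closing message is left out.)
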